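# Move the plaster tooth models to the drying rack in the same order

## Robot

A 6-joint arm with a two-finger parallel gripper is mounted at the origin on the work surface. World frame = base frame: x ahead of the robot, y to its left, z up, the work surface at z = 0. Lengths are in mm, angles in degrees, forces in N, time in s.
With the tool pointing down it reaches from about 250 to 775 mm from the base axis. Payload 4 kg.
Tool frame: the origin (TCP) lies where the fingers leave the gripper's body, on its centre line; the fingertips stand 73 mm ahead of it and the grasp point (between the pads) lies 54 mm ahead of it; z points along the fingers, y is the line along which they close (so a half turn about z gives the same grasp; the last joint's range is limited). The gripper opens to 85 mm and grips with 20 to 120 N. Pads are 22 mm wide; open, the fingers measure 114 mm over their backs; the gripper's body (76 mm by 85 mm) begins 54 mm behind the grasp point. The pads swing forward as they close: fully open they stand 13 mm farther back than shut.
Start: joints at [-76.266, 4.996, 78.535, -0, 96.463, -5.907], TCP at [184.865, -518.011, 303.941] pointing down, gripper open.
Joint ranges: [-177.83, 177.83], [-43.37, 116.18], [15.69, 146.23], [-61.86, 241.86], [9.47, 152.12], [-147.06, 147.06]. Speed limits (degrees/s): [159.86, 159.86, 180, 180, 180, 180].

## Interface

Orientations are given as a 3x3 rotation matrix whose columns are the frame's x, y, z axes.
In Python, from plant import manip gives the robot as it stands.
- The arm moves only by the tool run_rows, called after "Request:" by a JSON object that holds its "api" and its "payload". Schema: {"type":"object","properties":{"segments":{"type":"array","items":{"type":"array","prefixItems":[{"type":"array","items":{"type":"number"},"minItems":3,"maxItems":3},{"type":"number"}],"minItems":2,"maxItems":2},"minItems":1,"maxItems":10},"finger_gap":{"type":"number"},"grip_n":{"type":"number"},"only":{"type":"string"},"quiet":{"type":"boolean"},"lines":{"type":"string"}},"required":["segments"],"additionalProperties":false}. segments is a list of rows, 1 to 10 of them, each written [[dx, dy, dz], turn]: dx, dy, dz in a scale on which 1.0 is 1000 mm, then a turn about the tool's z in normalised numbers (1 is pi rad); each row is the pose to reach, as a shift and turn from the pose commanded when the call began, along the tool's axes at that moment; what a row does not reach only later rows make up. A row lasts 1/10 s, in which the tool goes at most 50 mm and 8.59 degrees, less where a joint would pass 70% of its speed; a pose out of reach is approached as far as the arm can. finger_gap is the opening from 0.0 (shut) to 1.0 (fully open), set as the call begins (left out keeps the last). The fingers move at their own pace and stop on an object; grip_n is the grip in N (left out, the last holds). Time passes only in rows, so rows that do not move let the fingers close. The tool returns the time, the measured TCP pose, the force, the opening and the grip force at its end. only (a regular expression) keeps the lines of the reply that match it, lines (a string "A,B") keeps lines A to B, and quiet returns only ok. A shift or turn number past 1, either way, is cut back to 1. Input that does not fit is refused with a message, and nothing moves.
- manip.sense(): the state, without advancing time (a new reading comes with each control period).
- manip.capture(name): name is "scene" or "top" or "wrist"; returns the picture (384x512x3 uint8, red, green, blue); there is no depth.
- manip.get_calibration(name): a dict with "fx", "fy", "cx", "cy" (pixels), "eye" and "attitude" of the camera in the world; the wrist camera has in their place "mount" (4x4, takes a point from camera to tool coordinates, whose origin is the TCP and whose axes are the flange's). Camera axes: x right, y up, looking along -z (the intrinsics and any distortion apply to the point x, -y, -z); pixel columns grow to the right and rows downward; lengths in mm; the calibration is good to about 2 mm. A picture is of the moment at which its call begins: read the wrist's pose just before it. get_calibration takes no time and is no camera call.
- manip.job_done(): hands the job in; it is judged then, once.
The state is a dict: "clock": time; "joints": joint angles; "joint_velocities": joint speeds; "joint_torque": joint torques, N m; "ee_pos": TCP position; "tool_rot": TCP orientation; "wrist_force": force on the tool from outside, world axes, zero at the start; "wrist_torque": the same for the moment, N m; "gripper_width": opening from 0.0 (shut) to 1.0 (fully open); "finger_force": force on a finger pad.
Only numpy, scipy, OpenCV 4.12 (cv2) and the standard library are available. Lean on these libraries where they do the work, as an engineer would, in place of code of your own. Each camera call takes 0.05 s, during which the arm holds its last target. There are 200 camera calls.

## Task

The four plaster tooth models have set: lift each one out of its black base former and stand it upright, flat on the floor of its own bay of the aluminium drying rack, in the same left-to-right order (as seen from the robot) as they stand in the formers, since only their place in the row tells the students whose model is whose. Plaster chips, so set each one down gently rather than dropping it.

Things in the scene. Friction and masses are not known exactly. Their poses are not given: they have to be found in the camera images.
- molar: Loose cream plaster tooth model, about 0.12 kg: a round upright plinth 40 mm in diameter and 42 mm high, and on top of it a square crown 29 x 29 mm with four rounded cusps, 63 mm high in all. Origin: centre of the plinth's flat underside; z up. It starts upright in its own base former (any yaw).
- premolar: Loose cream plaster tooth model, about 0.12 kg: a round upright plinth 40 mm in diameter and 42 mm high, and on top of it an oval crown 15 x 33 mm with two rounded cusps, 63 mm high in all. Origin: centre of the plinth's flat underside; z up. It starts upright in its own base former (any yaw).
- canine: Loose cream plaster tooth model, about 0.12 kg: a round upright plinth 40 mm in diameter and 42 mm high, and on top of it a single round cone 22 mm across with a point, 68 mm high in all. Origin: centre of the plinth's flat underside; z up. It starts upright in its own base former (any yaw).
- incisor: Loose cream plaster tooth model, about 0.12 kg: a round upright plinth 40 mm in diameter and 42 mm high, and on top of it a thin upright blade 7 x 33 mm, 63 mm high in all. Origin: centre of the plinth's flat underside; z up. It starts upright in its own base former (any yaw).
- former_molar: Fixed black rubber cup in which the molar starts (marks its place in the row). 56 mm across, 18 mm high, 6 mm floor, cavity 12 mm deep and about 46 mm across; the plinth stands loosely on the cup's floor, 30 mm of it above the rim. Row pitch 73 mm. Origin: centre of the underside, 4 mm above the table; y along the row, to its left end as the robot sees it; same yaw for all four.
- former_premolar: Fixed black rubber cup in which the premolar starts (marks its place in the row). 56 mm across, 18 mm high, 6 mm floor, cavity 12 mm deep and about 46 mm across; the plinth stands loosely on the cup's floor, 30 mm of it above the rim. Row pitch 73 mm. Origin: centre of the underside, 4 mm above the table; y along the row, to its left end as the robot sees it; same yaw for all four.
- former_canine: Fixed black rubber cup in which the canine starts (marks its place in the row). 56 mm across, 18 mm high, 6 mm floor, cavity 12 mm deep and about 46 mm across; the plinth stands loosely on the cup's floor, 30 mm of it above the rim. Row pitch 73 mm. Origin: centre of the underside, 4 mm above the table; y along the row, to its left end as the robot sees it; same yaw for all four.
- former_incisor: Fixed black rubber cup in which the incisor starts (marks its place in the row). 56 mm across, 18 mm high, 6 mm floor, cavity 12 mm deep and about 46 mm across; the plinth stands loosely on the cup's floor, 30 mm of it above the rim. Row pitch 73 mm. Origin: centre of the underside, 4 mm above the table; y along the row, to its left end as the robot sees it; same yaw for all four.
- drying_rack: Fixed aluminium tray, 296 (y) x 76 mm, with a row of four empty bays. Floor 5 mm thick; walls 5 mm thick, tops 14 mm above the table. Origin: centre of the underside; y along the row, to its left end as the robot sees it. Bay centres y = +-36.5, +-109.5 mm, x = 0; bays 66 (x) x 68 mm. In both rows fingers fit across the row (along x), not between neighbours.
- pouring_mat: Fixed light blue mat, 110 x 330 mm and 4 mm thick, on which the four formers stand in a row; left or right of the drying rack. Origin: centre of its underside; y along the row, to its left end as the robot sees it. Formers at y = +-36.5 and +-109.5 mm, x = 0.

How it is judged (in metres and radians):
At the end, for the whole second after the job is handed in: Each model stands upright (within 0.10 rad) flat on the floor of the drying rack, its axis within 16 mm of its bay's centre each way (anywhere inside the bay), one in each bay, in the same order from left to right as their base formers, at rest (below 0.02 m/s) and released (angle between each of molar, premolar, canine, incisor's own z axis and vertical below 0.1 rad and z of molar in the frame of drying_rack between 0.002 and 0.009 m and x of molar in the frame of drying_rack between -0.016 and 0.016 m and linear speed of each of molar, premolar, canine, incisor below 0.02 m/s and z of premolar in the frame of drying_rack between 0.002 and 0.009 m and x of premolar in the frame of drying_rack between -0.016 and 0.016 m and z of canine in the frame of drying_rack between 0.002 and 0.009 m and x of canine in the frame of drying_rack between -0.016 and 0.016 m and z of incisor in the frame of drying_rack between 0.002 and 0.009 m and x of incisor in the frame of drying_rack between -0.016 and 0.016 m and ((y of former_molar in the frame of pouring_mat between 0.0895 and 0.1295 m and y of molar in the frame of drying_rack between 0.0935 and 0.1255 m) or (y of former_molar in the frame of pouring_mat between 0.0165 and 0.0565 m and y of molar in the frame of drying_rack between 0.0205 and 0.0525 m) or (y of former_molar in the frame of pouring_mat between -0.0565 and -0.0165 m and y of molar in the frame of drying_rack between -0.0525 and -0.0205 m) or (y of former_molar in the frame of pouring_mat between -0.1295 and -0.0895 m and y of molar in the frame of drying_rack between -0.1255 and -0.0935 m)) and ((y of former_premolar in the frame of pouring_mat between 0.0895 and 0.1295 m and y of premolar in the frame of drying_rack between 0.0935 and 0.1255 m) or (y of former_premolar in the frame of pouring_mat between 0.0165 and 0.0565 m and y of premolar in the frame of drying_rack between 0.0205 and 0.0525 m) or (y of former_premolar in the frame of pouring_mat between -0.0565 and -0.0165 m and y of premolar in the frame of drying_rack between -0.0525 and -0.0205 m) or (y of former_premolar in the frame of pouring_mat between -0.1295 and -0.0895 m and y of premolar in the frame of drying_rack between -0.1255 and -0.0935 m)) and ((y of former_canine in the frame of pouring_mat between 0.0895 and 0.1295 m and y of canine in the frame of drying_rack between 0.0935 and 0.1255 m) or (y of former_canine in the frame of pouring_mat between 0.0165 and 0.0565 m and y of canine in the frame of drying_rack between 0.0205 and 0.0525 m) or (y of former_canine in the frame of pouring_mat between -0.0565 and -0.0165 m and y of canine in the frame of drying_rack between -0.0525 and -0.0205 m) or (y of former_canine in the frame of pouring_mat between -0.1295 and -0.0895 m and y of canine in the frame of drying_rack between -0.1255 and -0.0935 m)) and ((y of former_incisor in the frame of pouring_mat between 0.0895 and 0.1295 m and y of incisor in the frame of drying_rack between 0.0935 and 0.1255 m) or (y of former_incisor in the frame of pouring_mat between 0.0165 and 0.0565 m and y of incisor in the frame of drying_rack between 0.0205 and 0.0525 m) or (y of former_incisor in the frame of pouring_mat between -0.0565 and -0.0165 m and y of incisor in the frame of drying_rack between -0.0525 and -0.0205 m) or (y of former_incisor in the frame of pouring_mat between -0.1295 and -0.0895 m and y of incisor in the frame of drying_rack between -0.1255 and -0.0935 m))); the robot touches nothing.
It fails at once if the molar is dropped: it moves faster than 0.6 m/s (a fall of about 18 mm) while the fingers do not hold it (linear speed of molar above 0.6 m/s and contact force between the fingers and molar below 0.05 N).
It fails at once if the premolar is dropped: it moves faster than 0.6 m/s (a fall of about 18 mm) while the fingers do not hold it (linear speed of premolar above 0.6 m/s and contact force between the fingers and premolar below 0.05 N).
It fails at once if the canine is dropped: it moves faster than 0.6 m/s (a fall of about 18 mm) while the fingers do not hold it (linear speed of canine above 0.6 m/s and contact force between the fingers and canine below 0.05 N).
It fails at once if the incisor is dropped: it moves faster than 0.6 m/s (a fall of about 18 mm) while the fingers do not hold it (linear speed of incisor above 0.6 m/s and contact force between the fingers and incisor below 0.05 N).
It also fails if it takes over 120 s, if anything falls off the work surface, if the arm or the gripper's body presses on something with over 40 N, if the wrist force passes 120 N, or if a joint passes its speed limit or range.

## Working session

There is one attempt and no reset: what is moved stays moved. The work goes in short steps, Python scripts to look and compute and a tool call to move; the robot and the scene stay as the last step left them, time stands still between calls to the robot, and variables do not carry over. Pictures are saved under pics/ and viewed, at most 14 in all, crops included, and the job is handed in when it is done.

```bash
ls; mkdir -p pics
```

Run:
```python
from plant import manip
import cv2
s=manip.sense();print(s)
for n in("scene","top","wrist"):
    print(n,manip.get_calibration(n))
a=manip.capture("scene");b=manip.capture("top")
cv2.imwrite("pics/scene0.png",a[...,::-1]);cv2.imwrite("pics/top0.png",b[...,::-1])
```

```text
pics
plant.py
{'clock': 0.0, 'joints': array([-7.62655398e+01,  5.04090558e+00,  7.86264879e+01,  6.69389548e-04,
        9.64606517e+01, -5.90858379e+00]), 'joint_velocities': array([-0.01820382,  0.00247113,  0.00402976, -0.05138707,  0.04027906,
       -0.04755356]), 'joint_torque': array([ 1.47979213e-04, -3.51874208e+01, -3.13266206e+01, -2.58244227e-04,
        1.11000915e-02, -2.91842966e-06]), 'ee_pos': array([ 184.79427444, -517.67404225,  302.70634713]), 'tool_rot': array([[ 9.41804801e-01,  3.36159853e-01, -5.19316520e-04],
       [ 3.36160167e-01, -9.41802324e-01,  2.17366274e-03],
       [ 2.41604641e-04, -2.22173953e-03, -9.99997503e-01]]), 'wrist_force': array([-0.17162969,  0.76047126, -0.98873166]), 'wrist_torque': array([0.01274162, 0.01991056, 0.00147518]), 'finger_force': 0.0, 'gripper_width': 0.9982857049252588}
scene {'fx': 381.5260044939118, 'fy': 381.5260044939118, 'cx': 260.54563549753, 'cy': 188.7118117532635, 'eye': array([1082.86819359, -141.65501827,  519.96328664]), 'attitude': array([[ 0.2179324 , -0.62978083,  0.74557466],
       [ 0.97594861,
[... 197 characters left out ...]
ay([397.75546243, -18.05353386, 921.06154935]), 'attitude': array([[ 2.70520689e-02,  9.87886042e-01, -1.52804953e-01],
       [-9.99634026e-01,  2.67331452e-02, -4.14166907e-03],
       [-6.54007137e-06,  1.52861071e-01,  9.88247688e-01]])}
wrist {'fx': 343.0981865123967, 'fy': 343.0981865123967, 'cx': 257.1344302377522, 'cy': 191.49507737022049, 'mount': array([[ 6.66676448e-04,  9.52817441e-01,  3.03543210e-01,
         7.81469012e+01],
       [ 9.99999648e-01, -4.80364754e-04, -6.88456507e-04,
        -5.56678373e-01],
       [-5.10161908e-04,  3.03543562e-01, -9.52817425e-01,
        -6.93512260e+01],
       [ 0.00000000e+00,  0.00000000e+00,  0.00000000e+00,
         1.00000000e+00]])}
```

View pics/top0.png

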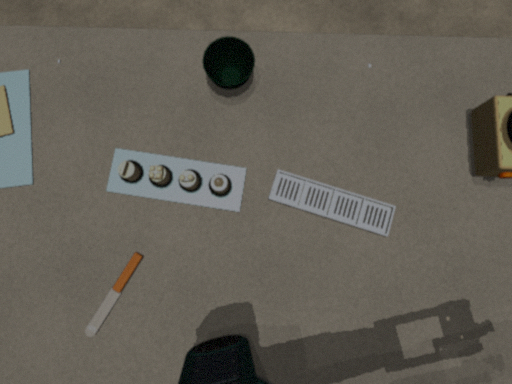

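View pics/scene0.png

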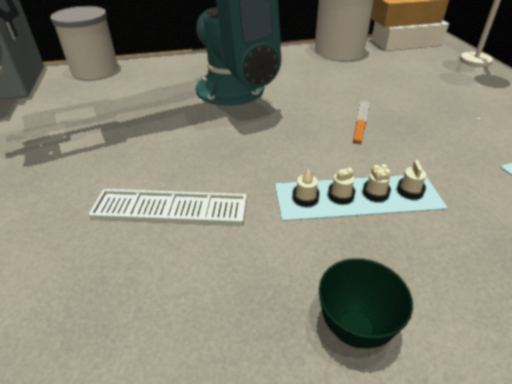

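The views show the mat on the left of the top picture (corners about (115,150) to (241,210)). From left to right it holds the incisor (130,171), molar (159,175), premolar (189,180) and canine (220,184). The empty rack is on the right, with corners about (277,171) to (388,234).

Create h.py:
```python
import numpy as np,cv2
from plant import manip
def ray(n,px,z,st=None):
    c=manip.get_calibration(n); px=np.atleast_2d(np.float64(px))
    d=np.c_[(px[:,0]-c['cx'])/c['fx'],-(px[:,1]-c['cy'])/c['fy'],-np.ones(len(px))]
    if n=='wrist':
        M=c['mount'];R=st['tool_rot']@M[:3,:3];e=st['ee_pos']+st['tool_rot']@M[:3,3]
    else: R,e=c['attitude'],c['eye']
    w=d@R.T
    return e+w*((z-e[2])/w[:,2])[:,None]
def project(n,P,st=None):
    c=manip.get_calibration(n)
    if n=='wrist':
        M=c['mount'];R=st['tool_rot']@M[:3,:3];e=st['ee_pos']+st['tool_rot']@M[:3,3]
    else: R,e=c['attitude'],c['eye']
    q=(np.atleast_2d(P)-e)@R
    return np.c_[c['cx']+c['fx']*q[:,0]/-q[:,2],c['cy']-c['fy']*q[:,1]/-q[:,2]]
def rect(n,mask,z,st=None):
    cs,_=cv2.findContours(mask,cv2.RETR_EXTERNAL,cv2.CHAIN_APPROX_NONE)
    c=max(cs,key=cv2.contourArea)
    w=ray(n,c[:,0,:],z,st)[:,:2]
    (cx,cy),(a,b),ang=cv2.minAreaRect(w.astype(np.float32))
    if a>b: a,b=b,a; ang+=90
    ang=(ang+90)%180-90   # direction of short side (row x)
    return np.round([cx,cy,a,b,ang],1)
```

Create m.py:
```python
from h import *
for n,box in(("top",(90,270,130,230,250,400,160,250)),("scene",(265,455,165,230,80,255,180,235))):
    a=cv2.imread(f"pics/{n}0.png");h=cv2.cvtColor(a,cv2.COLOR_BGR2HSV)
    x0,x1,y0,y1,u0,u1,v0,v1=box
    m=np.zeros(h.shape[:2],np.uint8);m[y0:y1,x0:x1]=cv2.inRange(h,(80,45,90),(115,255,255))[y0:y1,x0:x1]
    print(n,"mat",rect(n,m,4))
    if n=="top":print(h[200,260],h[176,282],h[190,295],h[205,150])
    bg=np.median(a[v0:v1,u0:u1].reshape(-1,3),0); 
    d=(a.astype(int)-[*bg]).sum(2)
    r=np.zeros_like(m);r[v0:v1,u0:u1]=((d>45)[v0:v1,u0:u1])*255
    r=cv2.morphologyEx(r,cv2.MORPH_CLOSE,np.ones((3,3),np.uint8))
    print(n,"rack",rect(n,r,14))
```

```bash
python3 m.py
```

```text
top mat [523.  156.5   0.    0.    0. ]
[ 17  33 107] [107  16 146] [110  11 135] [ 20  36 107]
top rack [ 503.  -200.9   77.1  297.3  -16.2]
scene mat [560.7 283.3  60.1  68.3 -60.3]
scene rack [ 502.2 -199.3   80.4  298.5  -16.2]
```

```bash
sed -i 's/(80,45,90),(115,255,255)/(80,18,70),(125,255,255)/' m.py; python3 m.py
```

Run:
```python
import cv2
h=cv2.cvtColor(cv2.imread("pics/top0.png"),cv2.COLOR_BGR2HSV);print(h[190,120],h[195,200],h[160,200])
```

```text
top mat [554.1 215.6 109.3 251.   -7.4]
[ 17  33 107] [107  16 146] [110  11 135] [ 20  36 107]
top rack [ 503.  -200.9   77.1  297.3  -16.2]
scene mat [552.5 177.8 110.5 328.3  -7.3]
scene rack [ 502.2 -199.3   80.4  298.5  -16.2]
[ 96  26 149] [100  10 150] [ 42  11 115]
```

Careful with the scale: shifts go in shares of 1000 mm and turns go in shares of pi rad. That gives: 428 mm is 0.428, -223 mm is -0.223, -54 degrees is -0.3.

Request:
{"api": "run_rows", "payload": {"segments": [[[0.025,-0.013,0],-0.0167],[[0.07,-0.036,0],-0.05],[[0.118,-0.062,0],-0.0833],[[0.166,-0.087,0],-0.1167],[[0.214,-0.112,0],-0.15],[[0.262,-0.137,0],-0.1833],[[0.31,-0.162,0],-0.2167],[[0.358,-0.187,0],-0.25],[[0.402,-0.21,0],-0.2833],[[0.428,-0.223,0],-0.3]], "finger_gap": 1.0, "grip_n": 40}}

```text
clock: 1.1
ee_pos: [510.9, -165.5, 303.5]
tool_rot: [[0.279, 0.96, -0.001], [0.96, -0.279, -0.0], [-0.0, -0.001, -1.0]]
wrist_force: [0.3, -1.2, 0.3]
gripper_width: 1.001
finger_force: 0.0
```

Request:
{"api": "run_rows", "payload": {"segments": [[[0,0,0],0],[[0,0,0],0]]}}

```text
clock: 1.3
ee_pos: [510.2, -166.4, 303.0]
tool_rot: [[0.279, 0.96, -0.002], [0.96, -0.279, 0.0], [-0.001, -0.002, -1.0]]
wrist_force: [0.2, -0.6, 0.2]
gripper_width: 1.001
finger_force: 0.0
```

Create w.py:
```python
import sys
from h import *
st=manip.sense();a=manip.capture("wrist")
cv2.imwrite(f"pics/{sys.argv[1]}.png",a[...,::-1]);np.savez(f"pics/{sys.argv[1]}.npz",ee_pos=st['ee_pos'],tool_rot=st['tool_rot'])
print(st['ee_pos'].round(1),st['tool_rot'].round(3).tolist(),st['joints'].round(1))
```

```bash
python3 w.py w_rack
```

```text
[ 510.2 -166.4  303. ] [[0.279, 0.96, -0.002], [0.96, -0.279, 0.0], [-0.001, -0.002, -1.0]] [-24.1   3.4  80.4  -0.   96.4  -7.9]
```

View pics/w_rack.png

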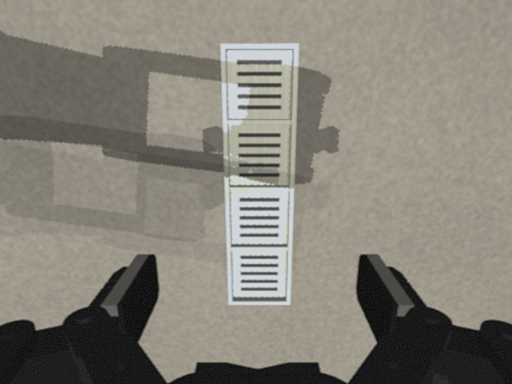

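The wrist view shows the whole rack nearly aligned with the tool. Its outer corners are about (221,43), (299,43), (291,305) and (229,305).

Run:
```python
from h import *
st=np.load("pics/w_rack.npz")
w=ray("wrist",[(221,43.5),(299,43.5),(291,304.5),(228.5,304.5)],14,st)[:,:2]
print(w.round(1),w.mean(0),[np.linalg.norm(w[i]-w[i-1]).round(1) for i in range(4)])
v=w[0]+w[1]-w[2]-w[3];print(np.degrees(np.arctan2(-v[0],v[1])))
```

```text
[[ 508.1  -47.4]
 [ 580.3  -68.4]
 [ 499.1 -352.1]
 [ 425.6 -330.8]] [ 503.27757531 -199.70266821] [np.float64(295.2), np.float64(75.2), np.float64(295.1), np.float64(76.6)]
-16.099855765961383
```

Request:
{"api": "run_rows", "payload": {"segments": [[[0.02,0.002,0],-0.0056],[[0.06,0.007,0],-0.0111],[[0.11,0.013,0],-0.0167],[[0.16,0.019,0],-0.0222],[[0.21,0.025,0],-0.0278],[[0.26,0.031,0],-0.0333],[[0.31,0.037,0],-0.0389],[[0.35,0.042,0],-0.0444],[[0.372,0.045,0],-0.05],[[0.378,0.046,0],-0.05]]}}

```text
clock: 2.35
ee_pos: [661.1, 182.6, 302.9]
tool_rot: [[0.128, 0.992, -0.001], [0.992, -0.128, -0.0], [-0.0, -0.001, -1.0]]
wrist_force: [0.3, -0.0, 0.3]
gripper_width: 1.0
finger_force: 0.0
```

Request:
{"api": "run_rows", "payload": {"segments": [[[0,0,0],0],[[0,0,0],0]]}}

```text
clock: 2.55
ee_pos: [660.5, 180.0, 304.1]
tool_rot: [[0.131, 0.991, -0.0], [0.991, -0.131, -0.001], [-0.001, -0.0, -1.0]]
wrist_force: [-0.2, 0.1, 0.3]
gripper_width: 1.003
finger_force: 0.0
```

```bash
python3 w.py w_mat
```

```text
[660.5 180.  304.1] [[0.131, 0.991, -0.0], [0.991, -0.131, -0.001], [-0.001, -0.0, -1.0]] [ 1.050e+01  2.260e+01  5.720e+01 -1.000e-01  1.002e+02  1.800e+01]
```

View pics/w_mat.png

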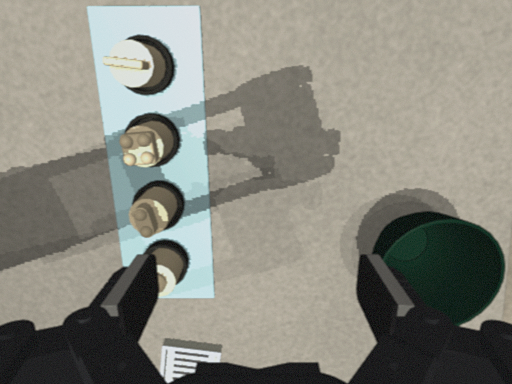

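The mat lies left of centre in this view, with corners about (88,7), (200,6) and (214,298). I got the sideways shift wrong, so I move 100 mm back and look again.

Converted, -104 mm is -0.104, -90 mm is -0.09.

Request:
{"api": "run_rows", "payload": {"segments": [[[0,-0.025,0],0],[[0,-0.06,0],0],[[0,-0.09,0],0],[[0,-0.104,0],0],[[0,-0.104,0],0],[[0,-0.104,0],0],[[0,-0.104,0],0]]}}

```text
clock: 3.3
ee_pos: [558.1, 194.8, 304.0]
tool_rot: [[0.13, 0.992, 0.001], [0.992, -0.13, -0.0], [-0.0, 0.001, -1.0]]
wrist_force: [0.4, -0.5, -0.2]
gripper_width: 0.998
finger_force: 0.0
```

```bash
python3 w.py w_mat2
```

```text
[558.1 194.8 304. ] [[0.13, 0.992, 0.001], [0.992, -0.13, -0.0], [-0.0, 0.001, -1.0]] [13.8 10.2 72.7 -0.  97.1 21.2]
```

View pics/w_mat2.png

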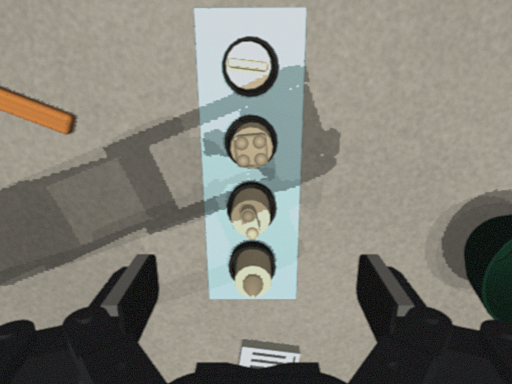

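The mat is now centred, with corners about (194,9), (306,9), (297,299) and (209,299). The incisor's plinth top is at about (247,65), and the other three follow downward in the same order.

Run:
```python
from h import *
st=np.load("pics/w_mat2.npz")
w=ray("wrist",[(194.5,9),(306,9),(296.5,298.5),(209.5,298.5)],4,st)[:,:2]
c=w.mean(0);v=w[0]+w[1]-w[2]-w[3];u=v/np.linalg.norm(v)
print(c,[np.linalg.norm(w[i]-w[i-1]).round(1) for i in range(4)],np.degrees(np.arctan2(-v[0],v[1])))
im=cv2.imread("pics/w_mat2.png")
for k in(109.5,36.5,-36.5,-109.5):
    p=c+k*u;print(p.round(1),[project("wrist",[*p,z],st)[0].round(1) for z in(22,52,73)])
    t=np.linspace(0,6.3,60)
    for z,r,col in((22,28,(0,0,255)),(52,20,(255,0,255))):
        q=project("wrist",np.c_[p[0]+r*np.cos(t),p[1]+r*np.sin(t),t*0+z],st)
        cv2.polylines(im,[np.int32(q*16)],True,col,1,cv2.LINE_AA,4)
cv2.imwrite("pics/ov.png",cv2.resize(im[0:310,150:350],None,fx=1.9,fy=1.9))
```

```text
[550.46575019 178.1978017 ] [np.float64(325.9), np.float64(107.7), np.float64(326.1), np.float64(109.2)] -7.148341684075481
[564.1 286.8] [array([250.5,  67.1]), array([249.9,  65.7]), array([249.4,  64.6])]
[555.  214.4] [array([251.2, 142.6]), array([250.8, 147.9]), array([250.4, 152.3])]
[545.9 142. ] [array([251.9, 209.1]), array([251.5, 219.6]), array([251.2, 228.1])]
[536.8  69.5] [array([252.5, 268.2]), array([252.1, 282.7]), array([251.9, 294.2])]
```

View pics/ov.png

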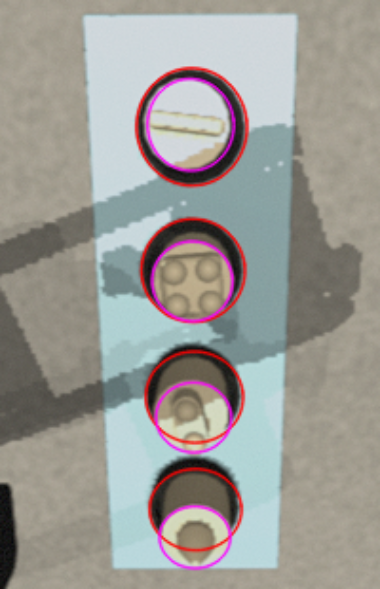

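Converted, 207 mm is 0.207, 204 mm is 0.204.

Request:
{"api": "run_rows", "payload": {"segments": [[[0.04,-0.002,0.02],0],[[0.08,-0.004,0.05],0],[[0.092,-0.006,0.095],0],[[0.092,-0.006,0.14],0],[[0.092,-0.006,0.175],0],[[0.092,-0.006,0.195],0],[[0.092,-0.006,0.204],0],[[0.092,-0.006,0.207],0],[[0.092,-0.006,0.207],0],[[0.092,-0.006,0.207],0]], "finger_gap": 1.0, "grip_n": 40}}

```text
clock: 4.35
ee_pos: [564.5, 288.0, 98.9]
tool_rot: [[0.128, 0.992, 0.003], [0.992, -0.128, 0.001], [0.002, 0.003, -1.0]]
wrist_force: [0.8, -0.2, 0.4]
gripper_width: 0.997
finger_force: 0.0
```

```bash
python3 w.py w1
```

```text
[564.5 288.   98.9] [[0.128, 0.992, 0.003], [0.992, -0.128, 0.001], [0.002, 0.003, -1.0]] [21.9 22.1 81.7 -0.  75.9 29.3]
```

View pics/w1.png

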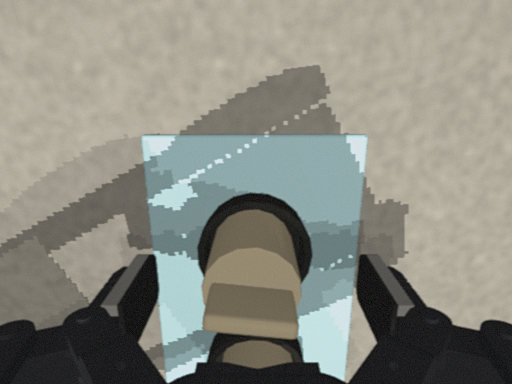

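The incisor (centre about column 252) sits midway between the pads (columns 155 and 358), so I close on it.

Request:
{"api": "run_rows", "payload": {"segments": [[[0,0,0.001],0],[[0,0,0.001],0],[[0,0,0.001],0],[[0,0,0.001],0],[[0,0,0.001],0],[[0,0,0.001],0],[[0,0,0.001],0],[[0,0,0.001],0],[[0,0,0.001],0],[[0,0,0.001],0]], "finger_gap": 0.0, "grip_n": 40}}

```text
clock: 5.4
ee_pos: [563.5, 287.8, 96.4]
tool_rot: [[0.128, 0.992, 0.001], [0.992, -0.128, 0.0], [0.0, 0.001, -1.0]]
wrist_force: [-0.7, 0.2, 4.8]
gripper_width: 0.451
finger_force: 40.8
```

Request:
{"api": "run_rows", "payload": {"segments": [[[0,0,-0.002],0],[[0,0,-0.008],0],[[0,0,-0.02],0],[[0,0,-0.04],0],[[0,0,-0.065],0],[[0,0,-0.085],0],[[0,0,-0.096],0],[[0,0,-0.1],0],[[0,0,-0.1],0]]}}

```text
clock: 6.3
ee_pos: [563.3, 287.7, 196.1]
tool_rot: [[0.128, 0.992, 0.0], [0.992, -0.128, 0.0], [0.0, 0.0, -1.0]]
wrist_force: [-0.5, 1.1, -1.4]
gripper_width: 0.458
finger_force: 40.5
```

Converted, -378 mm is -0.378, -360 mm is -0.36, 9 degrees is 0.05.

Request:
{"api": "run_rows", "payload": {"segments": [[[-0.018,0.001,0],0],[[-0.055,0.003,0],0.0056],[[-0.1,0.005,0],0.0111],[[-0.145,0.007,0],0.0167],[[-0.19,0.01,0],0.0222],[[-0.235,0.012,0],0.0278],[[-0.28,0.014,0],0.0333],[[-0.325,0.016,0],0.0389],[[-0.36,0.018,0],0.0444],[[-0.378,0.019,0],0.05]]}}

```text
clock: 7.3
ee_pos: [531.9, -93.3, 194.3]
tool_rot: [[0.286, 0.958, -0.003], [0.958, -0.286, -0.001], [-0.002, -0.003, -1.0]]
wrist_force: [-0.0, 0.5, -1.6]
gripper_width: 0.455
finger_force: 40.5
```

Request:
{"api": "run_rows", "payload": {"segments": [[[-0.005,0,0],0],[[-0.005,0,0],0],[[-0.005,0,0],0],[[-0.005,0,0],0]]}}

```text
clock: 7.7
ee_pos: [532.2, -93.3, 195.6]
tool_rot: [[0.28, 0.96, -0.0], [0.96, -0.28, 0.0], [0.0, -0.001, -1.0]]
wrist_force: [0.9, 0.3, -0.2]
gripper_width: 0.457
finger_force: 40.5
```

```bash
python3 w.py w2
```

```text
[532.2 -93.3 195.6] [[0.28, 0.96, -0.0], [0.96, -0.28, 0.0], [0.0, -0.001, -1.0]] [-16.    6.5  89.4   0.   84.2   0.3]
```

View pics/w2.png

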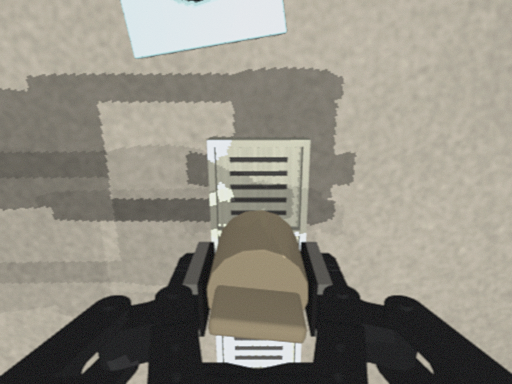

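The incisor is held upright over the leftmost bay (bay columns about 208–308, model 212–305). I descend slowly.

Converted, 102 mm is 0.102, 101 mm is 0.101.

Request:
{"api": "run_rows", "payload": {"segments": [[[0,0,0.015],0],[[0,0,0.04],0],[[0,0,0.065],0],[[0,0,0.085],0],[[0,0,0.096],0],[[0,0,0.101],0],[[0,0,0.102],0],[[0,0,0.102],0],[[0,0,0.102],0]]}}

```text
clock: 8.65
ee_pos: [533.1, -94.6, 95.2]
tool_rot: [[0.282, 0.96, 0.002], [0.96, -0.282, -0.001], [-0.0, 0.003, -1.0]]
wrist_force: [0.7, 0.6, -0.5]
gripper_width: 0.457
finger_force: 40.5
```

Request:
{"api": "run_rows", "payload": {"segments": [[[0,0,0.0005],0],[[0,0,0.001],0],[[0,0,0.0015],0],[[0,0,0.002],0],[[0,0,0.002],0],[[0,0,0.002],0]]}}

```text
clock: 9.25
ee_pos: [532.2, -94.4, 91.9]
tool_rot: [[0.282, 0.96, -0.0], [0.96, -0.282, -0.0], [-0.0, -0.0, -1.0]]
wrist_force: [0.7, -0.3, -0.2]
gripper_width: 0.455
finger_force: 40.5
```

Converted, 1 mm is 0.001, 0.5 mm is 0.0005.

Request:
{"api": "run_rows", "payload": {"segments": [[[0,0,0.0005],0],[[0,0,0.001],0],[[0,0,0.001],0],[[0,0,0.001],0]], "only": "ee_pos|wrist"}}

```text
ee_pos: [532.3, -94.4, 91.4]
wrist_force: [-1.8, 0.7, 3.7]
```

Request:
{"api": "run_rows", "payload": {"segments": [[[0,0,0.0005],0],[[0,0,0.001],0],[[0,0,0.001],0],[[0,0,0.001],0]], "only": "ee_pos|wrist"}}

```text
ee_pos: [532.3, -94.4, 91.4]
wrist_force: [-4.6, 0.4, 8.6]
```

Converted, -1 mm is -0.001.

Request:
{"api": "run_rows", "payload": {"segments": [[[0,0,-0.001],0],[[0,0,-0.001],0],[[0,0,-0.001],0],[[0,0,-0.001],0],[[0,0,-0.001],0],[[0,0,-0.001],0],[[0,0,-0.001],0]], "finger_gap": 1.0}}

```text
clock: 10.75
ee_pos: [532.3, -94.4, 90.8]
tool_rot: [[0.282, 0.96, -0.0], [0.96, -0.282, -0.0], [-0.0, -0.0, -1.0]]
wrist_force: [0.7, -0.3, -0.1]
gripper_width: 0.997
finger_force: 0.0
```

Request:
{"api": "run_rows", "payload": {"segments": [[[0,0,-0.01],0],[[0,0,-0.035],0],[[0,0,-0.07],0],[[0,0,-0.095],0],[[0,0,-0.105],0],[[0,0,-0.105],0]]}}

```text
clock: 11.35
ee_pos: [533.2, -94.6, 198.3]
tool_rot: [[0.282, 0.96, 0.004], [0.96, -0.282, -0.001], [-0.0, 0.005, -1.0]]
wrist_force: [-0.8, -0.5, -0.2]
gripper_width: 0.997
finger_force: 0.0
```

```bash
python3 w.py w3
```

```text
[533.2 -94.6 198.3] [[0.282, 0.96, 0.004], [0.96, -0.282, -0.001], [-0.0, 0.005, -1.0]] [-16.1   6.3  89.2  -0.   84.2   0.3]
```

View pics/w3.png

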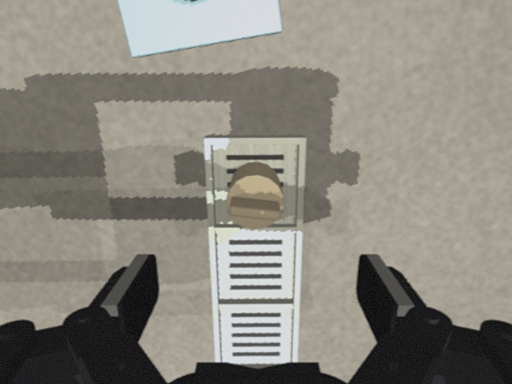

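The incisor stands upright in the leftmost bay, around pixel (255,195). Next is the molar.

Converted, 303 mm is 0.303, 195 mm is 0.195, -9 degrees is -0.05.

Request:
{"api": "run_rows", "payload": {"segments": [[[0.02,-0.004,0],-0.0056],[[0.06,-0.013,0],-0.0111],[[0.105,-0.023,0],-0.0167],[[0.15,-0.032,0],-0.0222],[[0.195,-0.042,0],-0.0278],[[0.24,-0.052,0],-0.0333],[[0.275,-0.059,0],-0.0389],[[0.295,-0.064,0],-0.0444],[[0.303,-0.065,0],-0.05],[[0.303,-0.065,0],-0.05]]}}

```text
clock: 12.4
ee_pos: [554.6, 215.0, 193.8]
tool_rot: [[0.126, 0.992, -0.003], [0.992, -0.126, -0.001], [-0.002, -0.003, -1.0]]
wrist_force: [0.1, -0.1, -0.1]
gripper_width: 0.999
finger_force: 0.0
```

Request:
{"api": "run_rows", "payload": {"segments": [[[0,0,0.01],0],[[0,0,0.04],0],[[0,0,0.07],0],[[0,0,0.09],0],[[0,0,0.098],0],[[0,0,0.1],0],[[0,0,0.1],0],[[0,0,0.1],0]]}}

```text
clock: 13.2
ee_pos: [556.2, 214.5, 97.5]
tool_rot: [[0.129, 0.992, 0.003], [0.992, -0.129, 0.001], [0.001, 0.003, -1.0]]
wrist_force: [0.3, -0.3, 0.4]
gripper_width: 1.0
finger_force: 0.0
```

Request:
{"api": "run_rows", "payload": {"segments": [[[0,0,0],0],[[0,0,0],0],[[0,0,0],0],[[0,0,0],0],[[0,0,0],0],[[0,0,0],0],[[0,0,0],0],[[0,0,0],0],[[0,0,0],0],[[0,0,0],0]], "finger_gap": 0.0, "grip_n": 40}}

```text
clock: 14.2
ee_pos: [555.6, 214.8, 96.6]
tool_rot: [[0.128, 0.992, 0.001], [0.992, -0.128, 0.0], [0.001, 0.001, -1.0]]
wrist_force: [-0.3, 0.8, 5.5]
gripper_width: 0.457
finger_force: 40.8
```

Request:
{"api": "run_rows", "payload": {"segments": [[[0,0,-0.002],0],[[0,0,-0.008],0],[[0,0,-0.02],0],[[0,0,-0.04],0],[[0,0,-0.065],0],[[0,0,-0.085],0],[[0,0,-0.096],0],[[0,0,-0.1],0],[[0,0,-0.1],0]]}}

```text
clock: 15.1
ee_pos: [555.3, 214.6, 196.1]
tool_rot: [[0.128, 0.992, 0.0], [0.992, -0.128, 0.0], [0.0, 0.0, -1.0]]
wrist_force: [-0.3, 0.6, -1.7]
gripper_width: 0.454
finger_force: 40.6
```

Converted, -378 mm is -0.378, -360 mm is -0.36, 9 degrees is 0.05.

Request:
{"api": "run_rows", "payload": {"segments": [[[-0.018,0,0],0],[[-0.055,0.001,0],0.0056],[[-0.1,0.002,0],0.0111],[[-0.145,0.002,0],0.0167],[[-0.19,0.003,0],0.0222],[[-0.235,0.004,0],0.0278],[[-0.28,0.005,0],0.0333],[[-0.325,0.006,0],0.0389],[[-0.36,0.006,0],0.0444],[[-0.378,0.007,0],0.05]]}}

```text
clock: 16.1
ee_pos: [511.7, -164.6, 194.3]
tool_rot: [[0.286, 0.958, -0.003], [0.958, -0.286, -0.0], [-0.001, -0.003, -1.0]]
wrist_force: [0.5, 0.5, -0.6]
gripper_width: 0.453
finger_force: 40.6
```

Request:
{"api": "run_rows", "payload": {"segments": [[[-0.004,0,0],0],[[-0.004,0,0],0],[[-0.004,0,0],0],[[-0.004,0,0],0]]}}

```text
clock: 16.5
ee_pos: [512.6, -163.8, 195.7]
tool_rot: [[0.28, 0.96, -0.0], [0.96, -0.28, 0.0], [0.0, -0.001, -1.0]]
wrist_force: [0.4, -0.3, -0.6]
gripper_width: 0.456
finger_force: 40.6
```

```bash
python3 w.py w4
```

```text
[ 512.6 -163.8  195.7] [[0.28, 0.96, -0.0], [0.96, -0.28, 0.0], [0.0, -0.001, -1.0]] [-23.8   6.2  89.7   0.   84.2  -7.5]
```

View pics/w4.png

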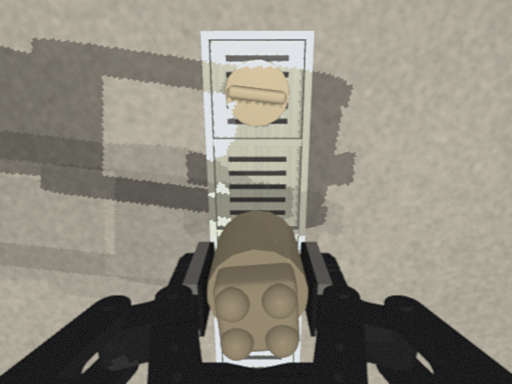

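The molar is held upright over the second bay, and the incisor stands centred in the first bay at (257,95). I set the molar down.

Converted, 103 mm is 0.103, 102 mm is 0.102.

Request:
{"api": "run_rows", "payload": {"segments": [[[0,0,0.015],0],[[0,0,0.04],0],[[0,0,0.065],0],[[0,0,0.085],0],[[0,0,0.096],0],[[0,0,0.102],0],[[0,0,0.103],0],[[0,0,0.103],0],[[0,0,0.103],0]], "only": "ee_pos|wrist"}}

```text
ee_pos: [513.3, -165.3, 94.1]
wrist_force: [-0.2, -0.8, -1.4]
```

Request:
{"api": "run_rows", "payload": {"segments": [[[0,0,0.0005],0],[[0,0,0.001],0],[[0,0,0.0013],0],[[0,0,0.0016],0],[[0,0,0.0016],0],[[0,0,0.0016],0]], "only": "ee_pos|wrist"}}

```text
ee_pos: [512.7, -165.0, 91.6]
wrist_force: [-1.3, -0.4, 2.0]
```

Request:
{"api": "run_rows", "payload": {"segments": [[[0,0,0.0004],0],[[0,0,0.0004],0],[[0,0,0.0004],0]], "only": "ee_pos|wrist"}}

```text
ee_pos: [512.7, -165.1, 91.6]
wrist_force: [-2.6, 1.3, 4.4]
```

Converted, -1 mm is -0.001.

Request:
{"api": "run_rows", "payload": {"segments": [[[0,0,-0.001],0],[[0,0,-0.001],0],[[0,0,-0.001],0],[[0,0,-0.001],0],[[0,0,-0.001],0],[[0,0,-0.001],0],[[0,0,-0.001],0]], "finger_gap": 1.0, "only": "ee_pos|width"}}

```text
ee_pos: [512.7, -165.0, 91.9]
gripper_width: 1.003
```

Request:
{"api": "run_rows", "payload": {"segments": [[[0,0,-0.01],0],[[0,0,-0.035],0],[[0,0,-0.07],0],[[0,0,-0.095],0],[[0,0,-0.104],0],[[0,0,-0.104],0],[[0,0,-0.104],0]], "only": "ee_pos"}}

```text
ee_pos: [512.1, -164.8, 194.8]
```

Request:
{"api": "run_rows", "payload": {"segments": [[[0.02,-0.004,0],-0.0056],[[0.06,-0.011,0],-0.0111],[[0.105,-0.019,0],-0.0167],[[0.15,-0.027,0],-0.0222],[[0.195,-0.035,0],-0.0278],[[0.24,-0.043,0],-0.0333],[[0.275,-0.049,0],-0.0389],[[0.296,-0.053,0],-0.0444],[[0.304,-0.054,0],-0.05],[[0.304,-0.054,0],-0.05]], "only": "ee_pos|tool"}}

```text
ee_pos: [545.8, 142.4, 194.0]
tool_rot: [[0.126, 0.992, -0.003], [0.992, -0.126, -0.001], [-0.001, -0.003, -1.0]]
```

Request:
{"api": "run_rows", "payload": {"segments": [[[0,0,0.01],0],[[0,0,0.04],0],[[0,0,0.07],0],[[0,0,0.09],0],[[0,0,0.097],0],[[0,0,0.099],0],[[0,0,0.099],0],[[0,0,0.099],0]]}}

```text
clock: 21.55
ee_pos: [547.4, 141.7, 98.4]
tool_rot: [[0.129, 0.992, 0.003], [0.992, -0.129, 0.0], [0.001, 0.003, -1.0]]
wrist_force: [-0.3, 0.5, -0.1]
gripper_width: 1.002
finger_force: 0.0
```

```bash
python3 w.py w5
```

```text
[547.4 141.7  98.4] [[0.129, 0.992, 0.003], [0.992, -0.129, 0.0], [0.001, 0.003, -1.0]] [ 8.8 14.3 92.1 -0.  73.5 16.2]
```

View pics/w5.png

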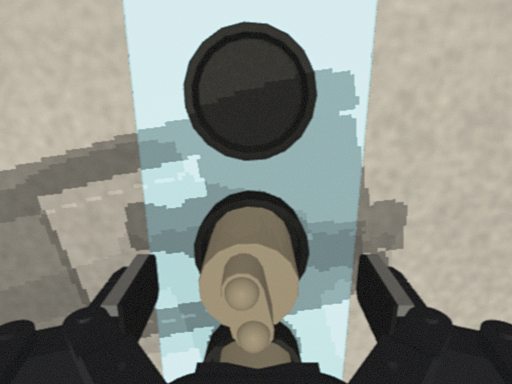

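The premolar is centred between the pads (columns 200–300).

Request:
{"api": "run_rows", "payload": {"segments": [[[0,0,0],0],[[0,0,0],0],[[0,0,0],0],[[0,0,0],0],[[0,0,0],0],[[0,0,0],0],[[0,0,0],0],[[0,0,0],0],[[0,0,0],0],[[0,0,0],0]], "finger_gap": 0.0, "grip_n": 40}}

```text
clock: 22.6
ee_pos: [546.7, 142.0, 97.4]
tool_rot: [[0.128, 0.992, 0.001], [0.992, -0.128, 0.0], [0.0, 0.001, -1.0]]
wrist_force: [0.1, 0.5, 4.4]
gripper_width: 0.453
finger_force: 40.9
```

Request:
{"api": "run_rows", "payload": {"segments": [[[0,0,-0.002],0],[[0,0,-0.008],0],[[0,0,-0.02],0],[[0,0,-0.04],0],[[0,0,-0.065],0],[[0,0,-0.085],0],[[0,0,-0.096],0],[[0,0,-0.1],0],[[0,0,-0.1],0]]}}

```text
clock: 23.5
ee_pos: [546.5, 141.9, 197.1]
tool_rot: [[0.128, 0.992, 0.0], [0.992, -0.128, -0.0], [0.0, 0.0, -1.0]]
wrist_force: [0.7, 0.0, -1.9]
gripper_width: 0.454
finger_force: 40.6
```

Converted, -378 mm is -0.378, -360 mm is -0.36, 9 degrees is 0.05.

Request:
{"api": "run_rows", "payload": {"segments": [[[-0.018,0,0],0],[[-0.055,0,0],0.0056],[[-0.1,-0.001,0],0.0111],[[-0.145,-0.002,0],0.0167],[[-0.19,-0.002,0],0.0222],[[-0.235,-0.003,0],0.0278],[[-0.28,-0.003,0],0.0333],[[-0.325,-0.004,0],0.0389],[[-0.36,-0.004,0],0.0444],[[-0.378,-0.005,0],0.05]], "only": "ee_pos"}}

```text
ee_pos: [491.7, -235.0, 195.0]
```

Request:
{"api": "run_rows", "payload": {"segments": [[[-0.003,0,0],0],[[-0.003,0,0],0],[[-0.003,0,0],0],[[-0.003,0,0],0],[[-0.003,0,0],0]]}}

```text
clock: 25.0
ee_pos: [492.5, -234.1, 197.0]
tool_rot: [[0.28, 0.96, 0.0], [0.96, -0.28, 0.0], [0.0, 0.0, -1.0]]
wrist_force: [0.2, -0.0, -1.3]
gripper_width: 0.458
finger_force: 40.6
```

```bash
python3 w.py w6
```

```text
[ 492.5 -234.1  197. ] [[0.28, 0.96, 0.0], [0.96, -0.28, 0.0], [0.0, 0.0, -1.0]] [-31.4   7.   88.6   0.   84.4 -15.1]
```

Position matches bay 3 (492.9, -235.1), so I set it down.

Converted, 103 mm is 0.103, 102 mm is 0.102.

Request:
{"api": "run_rows", "payload": {"segments": [[[0,0,0.015],0],[[0,0,0.04],0],[[0,0,0.065],0],[[0,0,0.085],0],[[0,0,0.096],0],[[0,0,0.102],0],[[0,0,0.103],0],[[0,0,0.103],0],[[0,0,0.103],0]], "only": "ee_pos|wrist"}}

```text
ee_pos: [492.9, -235.6, 95.2]
wrist_force: [0.1, 0.0, -0.7]
```

Request:
{"api": "run_rows", "payload": {"segments": [[[0,0,0.0005],0],[[0,0,0.001],0],[[0,0,0.0013],0],[[0,0,0.0016],0],[[0,0,0.0016],0],[[0,0,0.0016],0]], "only": "ee_pos|wrist"}}

```text
ee_pos: [492.3, -235.3, 92.4]
wrist_force: [0.8, 0.4, -0.0]
```

Request:
{"api": "run_rows", "payload": {"segments": [[[0,0,0.0004],0],[[0,0,0.0004],0],[[0,0,0.0004],0]], "only": "ee_pos|wrist"}}

```text
ee_pos: [492.3, -235.2, 92.4]
wrist_force: [-2.3, 1.6, 3.9]
```

Converted, -1 mm is -0.001.

Request:
{"api": "run_rows", "payload": {"segments": [[[0,0,-0.001],0],[[0,0,-0.001],0],[[0,0,-0.001],0],[[0,0,-0.001],0],[[0,0,-0.001],0],[[0,0,-0.001],0],[[0,0,-0.001],0]], "finger_gap": 1.0, "only": "ee_pos|width"}}

```text
ee_pos: [492.2, -235.2, 92.9]
gripper_width: 1.0
```

Request:
{"api": "run_rows", "payload": {"segments": [[[0,0,-0.01],0],[[0,0,-0.035],0],[[0,0,-0.07],0],[[0,0,-0.095],0],[[0,0,-0.104],0],[[0,0,-0.104],0],[[0,0,-0.104],0]], "only": "ee_pos"}}

```text
ee_pos: [491.7, -234.9, 195.7]
```

Request:
{"api": "run_rows", "payload": {"segments": [[[0.02,-0.003,0],-0.0056],[[0.06,-0.008,0],-0.0111],[[0.105,-0.015,0],-0.0167],[[0.15,-0.021,0],-0.0222],[[0.195,-0.027,0],-0.0278],[[0.24,-0.034,0],-0.0333],[[0.275,-0.039,0],-0.0389],[[0.297,-0.042,0],-0.0444],[[0.305,-0.043,0],-0.05],[[0.305,-0.043,0],-0.05]], "only": "ee_pos|tool"}}

```text
ee_pos: [536.2, 70.1, 195.1]
tool_rot: [[0.126, 0.992, -0.003], [0.992, -0.126, -0.001], [-0.001, -0.003, -1.0]]
```

Request:
{"api": "run_rows", "payload": {"segments": [[[0,0,0.01],0],[[0,0,0.04],0],[[0,0,0.07],0],[[0,0,0.09],0],[[0,0,0.097],0],[[0,0,0.099],0],[[0,0,0.099],0],[[0,0,0.099],0]]}}

```text
clock: 30.05
ee_pos: [537.8, 69.3, 99.4]
tool_rot: [[0.129, 0.992, 0.003], [0.992, -0.129, -0.0], [0.0, 0.003, -1.0]]
wrist_force: [0.2, -0.1, -0.3]
gripper_width: 0.999
finger_force: 0.0
```

```bash
python3 w.py w7
```

```text
[537.8  69.3  99.4] [[0.129, 0.992, 0.003], [0.992, -0.129, -0.0], [0.0, 0.003, -1.0]] [ 1.4 11.5 95.4 -0.  73.   8.7]
```

View pics/w7.png

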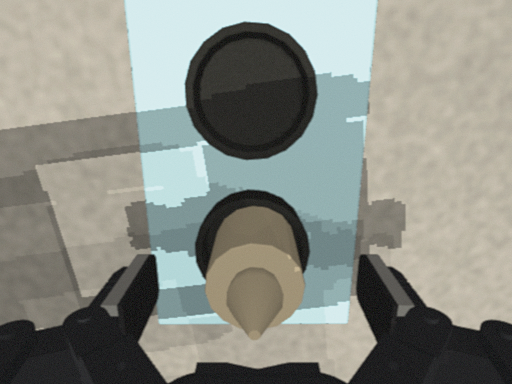

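The canine is centred between the pads (columns 206–304).

Request:
{"api": "run_rows", "payload": {"segments": [[[0,0,0.001],0],[[0,0,0.001],0],[[0,0,0.001],0],[[0,0,0.001],0],[[0,0,0.001],0],[[0,0,0.001],0],[[0,0,0.001],0],[[0,0,0.001],0],[[0,0,0.001],0],[[0,0,0.001],0]], "finger_gap": 0.0, "grip_n": 40}}

```text
clock: 31.1
ee_pos: [537.2, 69.6, 97.4]
tool_rot: [[0.128, 0.992, 0.001], [0.992, -0.128, 0.0], [0.0, 0.001, -1.0]]
wrist_force: [-0.5, 0.6, 7.0]
gripper_width: 0.455
finger_force: 40.8
```

Request:
{"api": "run_rows", "payload": {"segments": [[[0,0,-0.002],0],[[0,0,-0.008],0],[[0,0,-0.02],0],[[0,0,-0.04],0],[[0,0,-0.065],0],[[0,0,-0.085],0],[[0,0,-0.096],0],[[0,0,-0.1],0],[[0,0,-0.1],0]]}}

```text
clock: 32.0
ee_pos: [536.9, 69.5, 197.1]
tool_rot: [[0.128, 0.992, 0.0], [0.992, -0.128, -0.0], [-0.0, 0.0, -1.0]]
wrist_force: [-0.1, -0.1, -1.9]
gripper_width: 0.453
finger_force: 40.5
```

Converted, -378 mm is -0.378, -360 mm is -0.36, 9 degrees is 0.05.

Request:
{"api": "run_rows", "payload": {"segments": [[[-0.018,-0.001,0],0],[[-0.055,-0.002,0],0.0056],[[-0.1,-0.004,0],0.0111],[[-0.145,-0.006,0],0.0167],[[-0.19,-0.008,0],0.0222],[[-0.235,-0.01,0],0.0278],[[-0.28,-0.012,0],0.0333],[[-0.325,-0.014,0],0.0389],[[-0.36,-0.015,0],0.0444],[[-0.378,-0.016,0],0.05]], "only": "ee_pos"}}

```text
ee_pos: [471.2, -305.7, 195.0]
```

Request:
{"api": "run_rows", "payload": {"segments": [[[-0.002,0,0],0],[[-0.002,0,0],0],[[-0.002,0,0],0],[[-0.002,0,0],0],[[-0.002,0,0],0]]}}

```text
clock: 33.5
ee_pos: [472.5, -304.0, 197.1]
tool_rot: [[0.28, 0.96, 0.0], [0.96, -0.28, 0.0], [0.0, 0.0, -1.0]]
wrist_force: [-1.5, -0.3, -1.8]
gripper_width: 0.452
finger_force: 40.5
```

Converted, 103 mm is 0.103, 102 mm is 0.102.

Request:
{"api": "run_rows", "payload": {"segments": [[[0,0,0.015],0],[[0,0,0.04],0],[[0,0,0.065],0],[[0,0,0.085],0],[[0,0,0.096],0],[[0,0,0.102],0],[[0,0,0.103],0],[[0,0,0.103],0],[[0,0,0.103],0]], "only": "ee_pos|wrist"}}

```text
ee_pos: [472.7, -305.7, 95.2]
wrist_force: [0.2, -0.4, -1.9]
```

Request:
{"api": "run_rows", "payload": {"segments": [[[0,0,0.0005],0],[[0,0,0.001],0],[[0,0,0.0013],0],[[0,0,0.0016],0],[[0,0,0.0016],0],[[0,0,0.0016],0]], "only": "ee_pos|wrist"}}

```text
ee_pos: [472.1, -305.2, 92.4]
wrist_force: [-0.0, 0.2, -0.5]
```

Request:
{"api": "run_rows", "payload": {"segments": [[[0,0,0.0004],0],[[0,0,0.0004],0],[[0,0,0.0004],0]], "only": "ee_pos|wrist"}}

```text
ee_pos: [472.1, -305.2, 92.4]
wrist_force: [-1.7, 0.2, 2.9]
```

Contact. I release, lift and move to a viewpoint over the rack.

Request:
{"api": "run_rows", "payload": {"segments": [[[0,0,-0.001],0],[[0,0,-0.001],0],[[0,0,-0.001],0],[[0,0,-0.001],0],[[0,0,-0.001],0],[[0,0,-0.001],0],[[0,0,-0.001],0]], "finger_gap": 1.0, "only": "ee_pos|width"}}

```text
ee_pos: [472.0, -305.2, 92.9]
gripper_width: 0.999
```

Request:
{"api": "run_rows", "payload": {"segments": [[[0,0,-0.01],0],[[0,0,-0.04],0],[[0,0,-0.08],0],[[0,0,-0.125],0],[[0.02,0,-0.165],0],[[0.055,0,-0.195],0],[[0.095,0,-0.205],0],[[0.13,0,-0.21],0],[[0.14,0,-0.21],0],[[0.14,0,-0.21],0]], "only": "ee_pos"}}

```text
ee_pos: [511.7, -169.7, 303.7]
```

Request:
{"api": "run_rows", "payload": {"segments": [[[0,0,0],0],[[0,0,0],0]]}}

```text
clock: 37.2
ee_pos: [511.0, -172.0, 302.3]
tool_rot: [[0.283, 0.959, -0.001], [0.959, -0.283, -0.0], [-0.001, -0.001, -1.0]]
wrist_force: [-0.4, 0.5, 0.3]
gripper_width: 0.999
finger_force: 0.0
```

```bash
python3 w.py w8
```

```text
[ 511.  -172.   302.3] [[0.283, 0.959, -0.001], [0.959, -0.283, -0.0], [-0.001, -0.001, -1.0]] [-24.6   3.7  80.1  -0.   96.3  -8.2]
```

View pics/w8.png

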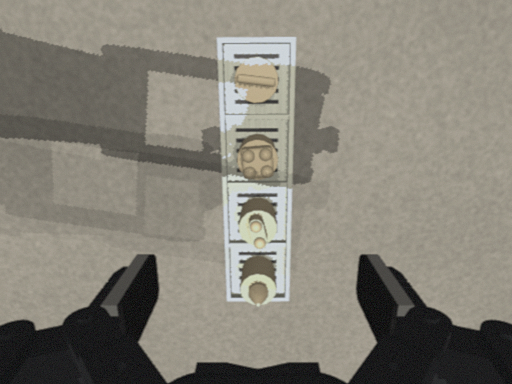

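All four stand upright in their bays. In the picture they run from top to bottom as incisor (257,78), molar (257,157), premolar (258,225) and canine (258,283), the same order as the formers.

```bash
python3 -c "
from plant import manip
print(manip.job_done())"
```

```text
the job is handed in; nothing more can be done
None
```

All four models stand upright and released in the drying rack, in order incisor, molar, premolar, canine from left to right; the job was handed in at about 37 s, with no verdict returned.

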